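# Hook the sprung bench tape over the far edge of a stone slab

### The arm

A 7-joint arm with a two-finger parallel gripper is mounted at the origin on the work surface. World frame = base frame: x ahead of the robot, y to its left, z up, the work surface at z = 0. Lengths are in mm, angles in degrees, forces in N, time in s.
With the tool pointing down it reaches from about 425 to 1025 mm from the base axis. Payload 9.4 kg.
Tool frame: the origin (TCP) lies midway between the tips of the shut fingers; the grasp point (between the pads) lies 19 mm behind it; z points along the fingers, y is the line along which they close (so a half turn about z gives the same grasp; the last joint's range is limited). The gripper opens to 85 mm and grips with 20 to 120 N. Pads are 22 mm wide; open, the fingers measure 114 mm over their backs; the gripper's body (76 mm by 85 mm) begins 54 mm behind the grasp point. The pads swing forward as they close: fully open they stand 13 mm farther back than shut.
Start: joints at [-75.04, 34.337, -0.143, 91.639, 0.103, 54.024, -4.572], TCP at [240.278, 684.025, 231.275] pointing down, gripper open.
Joint ranges: [-147.43, 147.43], [-19.82, 112.94], [-74.19, 73.91], [6.32, 146.72], [-59.91, 239.91], [6.04, 106.73], [-150.56, 150.56]. Speed limits (degrees/s): [127.2, 127.2, 172.46, 172.46, 180, 180, 180].

### API

Orientations are given as a 3x3 rotation matrix whose columns are the frame's x, y, z axes.
In Python, from cell import manip gives the robot as it stands. The module is installed in compiled form; this text tells all that it offers.
- The arm moves only by the tool arm_command, never from a script. Its argument "commands" is a list of rows, each an object of numbers: "ax", "ay", "az": the turn, a rotation vector about the tool's x, y, z in degrees; "dx", "dy", "dz": the shift along the tool's x, y, z in cm; "gripper": the opening, from 0 (shut) to 1 (fully open). In form: [{"ax": .., "ay": .., "az": .., "dx": .., "dy": .., "dz": .., "gripper": ..}, ...]. A call has 1 to 12 rows; each row is the pose to reach, as a shift and turn from the pose commanded when the call began, along the tool's axes at that moment; what a row does not reach only later rows make up. A row lasts 1/8 s, in which the tool goes at most 62.5 mm and 10.7 degrees, less where a joint would pass 70% of its speed; a pose out of reach is approached as far as the arm can. A call with a gripper value outside its range is refused whole. The fingers move at their own pace and stop on an object; the grip force is fixed at half the most. Time passes only in rows, so rows that repeat a pose let the fingers close. It gives the time, the measured TCP pose, the force, the opening and the grip force at its end, in the units of the state.
- manip.state(): the state, without advancing time (a new reading comes with each control period).
- manip.get_image(name): name is "side" or "top"; returns a dict with "frame" (384x512x3 uint8, red, green, blue), "camera_matrix" (3x3 intrinsics, pixels), "R" (3x3) and "t" (3): a world point X has camera coordinates R X + t. Camera axes: x right, y down, z forward; pixel columns grow to the right and rows downward; lengths in mm; the calibration is good to about 2 mm. A picture is of the moment at which its call begins. There is no depth.
- manip.hand_in(): hands the job in; it is judged then, once.
The state is a dict: "clock": time; "joint_positions": joint angles; "joint_velocities": joint speeds; "joint_torque": joint torques, N m; "tcp_pos": TCP position; "tool_rot": TCP orientation; "contact_force": force on the tool from outside, world axes, zero at the start; "moment": the same for the moment, N m; "gripper_width": opening from 0.0 (shut) to 1.0 (fully open); "finger_force": force on a finger pad.
Only numpy, scipy, OpenCV 4.12 (cv2) and the standard library are available. Lean on these libraries where they do the work, as an engineer would, in place of code of your own. Each camera call takes 0.05 s, during which the arm holds its last target. There are 200 camera calls.

### The job

Measure the stone printing slab: pull the bench tape's sprung blade, which has an upright tab to grip, out across the slab, drop the claw at its end over the slab's far edge and let go, so that the spring holds the claw hooked against that edge. Do not shift the slab by more than 12 mm, and leave the other things alone.

Things in the scene. Friction and masses are not known exactly. Their poses are not given: they have to be found in the camera images.
- gauge: Bench tape housing, fixed to the table: a long aluminium box 190 mm long, 48 mm wide, 70 mm high, on a steel foot plate 90 mm wide. Origin on the table under the front face where the blade comes out, on the centre line; +x is the direction in which the blade is pulled out, the housing lies towards -x.
- blade: White stiff blade, 22 mm wide, 3 mm thick; slides out along x up to 165 mm against a spring (3.6 to 5.6 N); tips freely about a pivot in the mouth, 36 mm above the table. Its end has a steel claw pointing down and a black tab standing up. Origin: top of the claw's inner face (towards the housing), at the blade's underside; x outward, z up. Starts in, claw resting on the slab.
- claw (a point): Point on the claw's inner face, 6 mm below the blade's underside, half-way down the claw. The claw is 26 mm wide, 4 mm thick and reaches 12 mm below the blade's underside.
- tab (a point): Point to grip, inside the black upright tab at the blade's end, 31 mm above the blade's underside, 12 mm below the tab's top and 12 mm outward of the claw's inner face. The tab is 20 mm wide across the blade (y), 14 mm along it (x) and 40 mm high.
- slab: Loose, heavy marble slab, about 2.3 kg, 140 mm (x) by 200 mm (y) by 30 mm high, in front of the housing under the blade. Origin at the centre of its underside; its +x points away from the housing.
- slab_edge (a point): Middle of the slab's far upper edge (the one away from the housing), 30 mm above the table; axes as the slab's: +x away from the housing, z up.
- tape_roll: Bystander: grey roll of tape lying flat, 100 mm across, 50 mm high; origin at the centre of its underside.
- ink_jar: Bystander: white jar with black lid, 70 mm across, 90 mm high; origin at the centre of its underside.
- brush_tin: Bystander: steel tin 80 mm across, 110 mm high, with brushes standing in it to 200 mm; origin at the centre of its underside.

How it is judged (in metres and radians):
At the end, for the whole second after the job is handed in: Claw hooked over the slab's far edge: its inner face against the slab's far side (within 5 mm), that face's middle at least 2 mm below the slab's top and within 70 mm of the edge's middle, spring pressing over 2 N, all at rest, slab within 12 mm of its start, bystanders within 20 mm (x of claw in the frame of slab_edge between -0.005 and 0.005 m and y of claw in the frame of slab_edge between -0.07 and 0.07 m and z of claw in the frame of slab_edge below -0.002 m and contact force between blade and slab above 2 N and linear speed of each of blade, slab below 0.02 m/s and distance of slab from where it was at the start of the episode below 0.012 m); the robot touches nothing.
It fails at once if the slab is shifted by more than 20 mm (distance of slab from where it was at the start of the episode above 0.02 m).
It fails at once if the tape roll, the ink jar or the brush tin is moved by more than 20 mm (distance of any of tape_roll, ink_jar, brush_tin from where it was at the start of the episode above 0.02 m).
It also fails if it takes over 38 s, if anything falls off the work surface, if the arm or the gripper's body presses on something with over 40 N, if the wrist force passes 120 N, or if a joint passes its speed limit or range.

## Working session

There is one attempt and no reset: what is moved stays moved. The work goes in short steps, Python scripts to look and compute and a tool call to move; the robot and the scene stay as the last step left them, time stands still between calls to the robot, and variables do not carry over. Pictures are saved under pics/ and viewed, at most 10 in all, crops included, and the job is handed in when it is done.

Besides the shell and the picture viewer there is one more tool, called after "Request:" by a JSON object that holds its "method" and its "body". arm_command: Moves the arm, as the interface text tells. Its arguments: {"type":"object","properties":{"commands":{"type":"array","items":{"type":"object","properties":{"ax":{"type":"number"},"ay":{"type":"number"},"az":{"type":"number"},"dx":{"type":"number"},"dy":{"type":"number"},"dz":{"type":"number"},"gripper":{"type":"number"}}}}},"required":["commands"]}

```bash
mkdir -p pics; python3 - <<'E'
from cell import manip
import cv2,pickle
s=manip.state();print(s['clock'],s['tcp_pos'],s['tool_rot'],s['gripper_width'])
d={}
for n in('side','top'):
    i=manip.get_image(n);d[n]=i;cv2.imwrite(f'pics/{n}0.png',cv2.resize(i['frame'][:,:,::-1],(768,576)))
    print(n,i['camera_matrix'],i['R'],i['t'])
pickle.dump(d,open('cam.pkl','wb'))
E
```

```text
0.0 [240.13568649 683.56711724 230.40886262] [[-9.43514001e-01  3.31332471e-01 -3.50343985e-04]
 [ 3.31332610e-01  9.43512788e-01 -1.52290122e-03]
 [-1.74032594e-04 -1.55295901e-03 -9.99998779e-01]] 0.9999534231516537
side [[485.08810769   0.         253.00624061]
 [  0.         485.08810769 194.2433037 ]
 [  0.           0.           1.        ]] [[ 0.99200469 -0.12603414 -0.00648832]
 [-0.08872611 -0.65994883 -0.74605309]
 [ 0.0897462   0.74066385 -0.66585485]] [-617.8451691    63.78972862 1153.57611353]
top [[430.25513972   0.         257.64404753]
 [  0.         430.25513972 190.68541021]
 [  0.           0.           1.        ]] [[ 0.02079797 -0.99914444  0.0357467 ]
 [-0.99472284 -0.02427243 -0.09968614]
 [ 0.10046851 -0.03348479 -0.99437661]] [-109.74535148  607.51122939 1081.97232898]
```

View pics/side0.png

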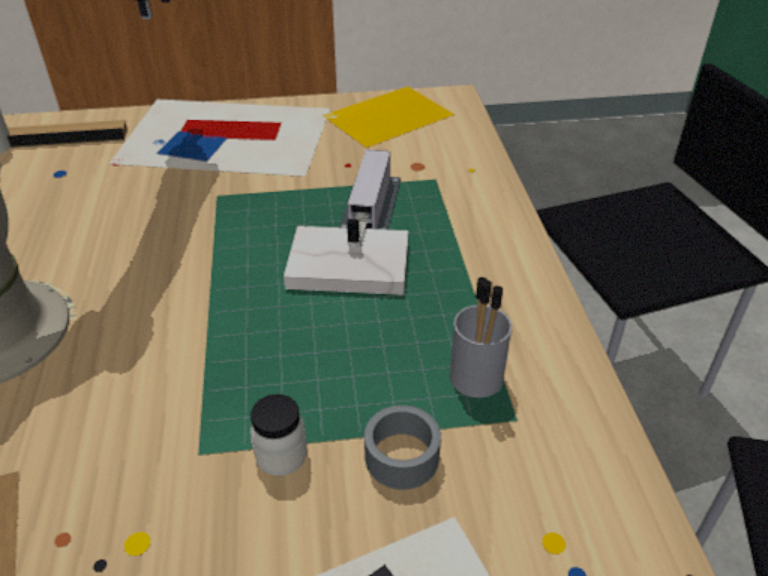

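View pics/top0.png

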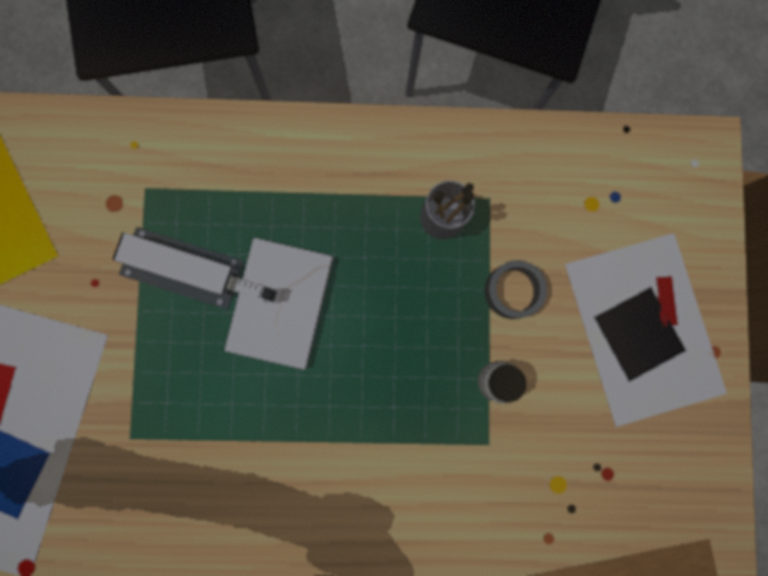

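The side view (768x576 scale) shows the slab with corners about (297,228), (409,231), (405,293), (286,290) and the tab at (353,231). In the top view the slab is at (253,238), (333,256), (305,369), (225,350), the tab at (270,294), and the housing runs to (238,275). Next I'll enlarge both.

```bash
python3 - <<'E'
import cv2,pickle
d=pickle.load(open('cam.pkl','rb'))
a=d['side']['frame'][95:200,180:285,::-1];b=d['top']['frame'][145:250,120:225,::-1]
import numpy as np
cv2.imwrite('pics/crop0.png',np.hstack([cv2.resize(x,(400,400),interpolation=cv2.INTER_CUBIC) for x in(a,b)]))
E
```

```text
(no output)
```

View pics/crop0.png

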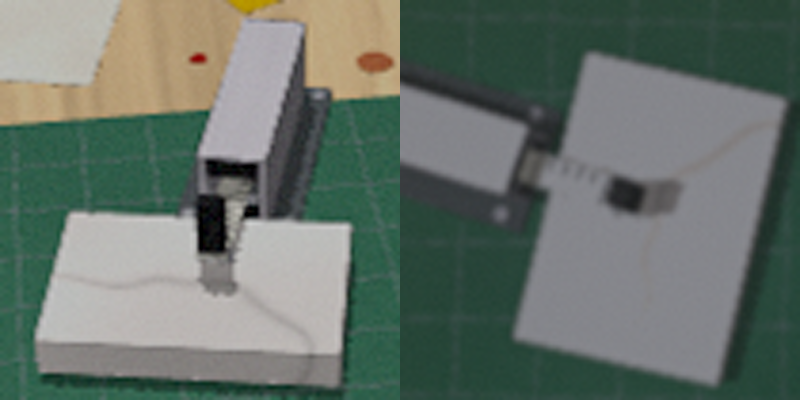

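```bash
cat >h.py <<'E'
import cv2,pickle,numpy as np
d=pickle.load(open('cam.pkl','rb'))
k=105/400
S=lambda u,v:np.array([180+u*k-.4,95+v*k-.4]);T=lambda u,v:np.array([120+(u-400)*k-.4,145+v*k-.4])
def P(n):c=d[n];return c['camera_matrix']@np.c_[c['R'],c['t']]
def tri(s,t):
    X=cv2.triangulatePoints(P('side'),P('top'),s.reshape(2,1),t.reshape(2,1));X=X[:3,0]/X[3]
    e=[np.round((lambda q:q[:2]/q[2])(P(n)@np.r_[X,1])-p,1) for n,p in(('side',s),('top',t))];return X.round(1),e
def ray(n,p,z):
    c=d[n];C=-c['R'].T@c['t'];r=c['R'].T@np.linalg.inv(c['camera_matrix'])@np.r_[p,1];return (C+r*(z-C[2])/r[2]).round(1)
E
python3 - <<'E'
from h import *
print('cams',[(-d[n]['R'].T@d[n]['t']).round() for n in d])
print('tabtop',tri(S(211,199),T(621,193)))
cs=[(69,212),(352,224),(342,356),(37,342)];ct=[(515,340),(586,52),(787,98),(720,385)]
ct=[(515,340),(586,52),(787,98),(720,385)]
# side far-left = low x,high y ; top: left=+y, up=+x
for a,b in zip(cs,ct): print('corner',tri(S(*a),T(*b)))
for a,b in zip(cs,ct): print(ray('side',S(*a),30),ray('top',T(*b),30))
print('house front top',tri(S(197,160),T(500,193)),tri(S(262,160),T(528,127)))
for n,p in(('side',S(211,252)),('side',S(220,290)),('side',S(203,285)),('side',S(236,290)),('top',T(682,180)),('top',T(676,215)),('top',T(608,208)),('top',T(614,178)),('top',T(645,180)),('top',T(640,210))): print(n,[ray(n,p,z) for z in(30,45,85)])
E
```

```text
cams [array([ 515., -890.,  812.]), array([ 498.,  -59., 1140.])]
tabtop (array([589.5, 101.4,  85.9]), [array([-0.3,  0. ]), array([ 0. , -0.5])])
corner (array([494.1, 176.6,  29.6]), [array([-0.3,  0. ]), array([ 0. , -0.5])])
corner (array([690.7, 137.7,  27.9]), [array([-0.4,  0.1]), array([ 0. , -0.5])])
corner (array([662.7,  -0. ,  26.9]), [array([-0.4,  0.1]), array([ 0. , -0.5])])
corner (array([467.2,  39.2,  28. ]), [array([-0.5,  0. ]), array([-0. , -0.6])])
[495. 176.  30.] [492.9 176.4  30. ]
[691.3 135.1  30. ] [689.  137.4  30. ]
[663.1  -3.4  30. ] [ 6.609e+02 -1.000e-01  3.000e+01]
[468.5  36.8  30. ] [465.8  38.9  30. ]
house front top (array([588.2, 184.1,  60.2]), [array([ 0.1, -0. ]), array([-0. ,  0.2])]) (array([631.9, 166.2,  68.5]), [array([-0.,  0.]), array([ 0. , -0.1])])
side [array([590.2, 116.6,  30. ]), array([588.7,  97.3,  45. ]), array([584.9,  45.7,  85. ])]
side [array([592.1,  74.4,  30. ]), array([590.6,  55.9,  45. ]), array([586.6,   6.5,  85. ])]
side [array([581.3,  81.2,  30. ]), array([580. ,  62.6,  45. ]), array([576.6,  12.9,  85. ])]
side [array([602.7,  72.9,  30. ]), array([601. ,  54.5,  45. ]), array([596.6,   5.2,  85. ])]
top [array([603. ,  69.1,  30. ]), array([601.6,  67.4,  45. ]), array([597.8,  62.8,  85. ])]
top [array([579.2,  72.3,  30. ]), array([578.1,  70.6,  45. ]), array([575.1,  65.8,  85. ])]
top [array([582.8, 118.2,  30. ]), array([581.7, 115.8,  45. ]), array([578.6, 109.4,  85. ])]
top [array([603.3, 115. ,  30. ]), array([601.8, 112.6,  45. ]), array([598. , 106.4,  85. ])]
top [array([602.4,  94.1,  30. ]), array([601.,  92.,  45.]), array([597.2,  86.5,  85. ])]
top [array([582. ,  96.7,  30. ]), array([580.8,  94.6,  45. ]), array([577.8,  89. ,  85. ])]
```

Request:
{"method": "arm_command", "body": {"commands": [{"dx": -1.5,"dy": -1.3,"dz": 0,"az": 2,"gripper": 1},{"dx": -5,"dy": -4.2,"dz": 0,"az": 7,"gripper": 1},{"dx": -9,"dy": -7.5,"dz": 0,"az": 14,"gripper": 1},{"dx": -13.5,"dy": -11.2,"dz": 0,"az": 22,"gripper": 1},{"dx": -18.5,"dy": -15.4,"dz": 0.5,"az": 30,"gripper": 1},{"dx": -23.5,"dy": -19.6,"dz": 1,"az": 38,"gripper": 1},{"dx": -28.5,"dy": -23.8,"dz": 1.5,"az": 46,"gripper": 1},{"dx": -33.5,"dy": -28,"dz": 2,"az": 54,"gripper": 1},{"dx": -38,"dy": -31.7,"dz": 2.5,"az": 62,"gripper": 1},{"dx": -42.5,"dy": -35.4,"dz": 3,"az": 70,"gripper": 1},{"dx": -46,"dy": -38.4,"dz": 3.5,"az": 76,"gripper": 1},{"dx": -48,"dy": -40,"dz": 4,"az": 80,"gripper": 1}]}}

```text
schema error: expected keys ax, ay, az, dx, dy, dz, gripper
```

```bash
cat >>h.py <<'E'
from cell import manip
def show(goal=None):
    s=manip.state();R=np.array(s['tool_rot']);p=np.array(s['tcp_pos'])
    print('t',s['clock'],'tcp',p.round(1),'F',np.round(s['contact_force'],1),'w',round(s['gripper_width'],3),'ff',np.round(s['finger_force'],1),'y ang',np.degrees(np.arctan2(R[1,1],R[0,1])).round(1),'z',R[:,2].round(3))
    if goal is not None: print('shift cm',(R.T@(np.array(goal)-p)/10).round(2))
E
python3 -c "
from h import *
show([587.5,101.3,150])"
```

```text
t 0.1 tcp [240.2 683.6 230.5] F [-0.3  0.5 -0.2] w 1.002 ff 0.0 y ang 70.6 z [-0.    -0.001 -1.   ]
shift cm [-52.06 -43.42   8.12]
```

Request:
{"method": "arm_command", "body": {"commands": [{"ax": 0,"ay": 0,"dx": -1.5,"dy": -1.3,"dz": 0,"az": 2,"gripper": 1},{"ax": 0,"ay": 0,"dx": -5,"dy": -4.2,"dz": 0,"az": 7,"gripper": 1},{"ax": 0,"ay": 0,"dx": -9,"dy": -7.5,"dz": 0,"az": 14,"gripper": 1},{"ax": 0,"ay": 0,"dx": -13.5,"dy": -11.2,"dz": 0,"az": 22,"gripper": 1},{"ax": 0,"ay": 0,"dx": -18.5,"dy": -15.4,"dz": 0.5,"az": 30,"gripper": 1},{"ax": 0,"ay": 0,"dx": -23.5,"dy": -19.6,"dz": 1,"az": 38,"gripper": 1},{"ax": 0,"ay": 0,"dx": -28.5,"dy": -23.8,"dz": 1.5,"az": 46,"gripper": 1},{"ax": 0,"ay": 0,"dx": -33.5,"dy": -28,"dz": 2,"az": 54,"gripper": 1},{"ax": 0,"ay": 0,"dx": -38,"dy": -31.7,"dz": 2.5,"az": 62,"gripper": 1},{"ax": 0,"ay": 0,"dx": -42.5,"dy": -35.4,"dz": 3,"az": 70,"gripper": 1},{"ax": 0,"ay": 0,"dx": -46,"dy": -38.4,"dz": 3.5,"az": 76,"gripper": 1},{"ax": 0,"ay": 0,"dx": -48,"dy": -40,"dz": 4,"az": 80,"gripper": 1}]}}

```text
clock: 1.6
tcp_pos: [561.2, 143.4, 191.4]
tool_rot: [[0.171, 0.985, 0.001], [0.985, -0.171, -0.001], [-0.001, 0.001, -1.0]]
contact_force: [0.7, 0.5, -0.8]
gripper_width: 1.001
finger_force: 0.0
```

```bash
python3 -c "
from h import *
show([587.5,101.3,150])"
```

```text
t 1.6 tcp [561.2 143.4 191.4] F [ 0.7  0.5 -0.8] w 1.001 ff 0.0 y ang -9.8 z [ 0.001 -0.001 -1.   ]
shift cm [-3.69  3.3   4.15]
```

Request:
{"method": "arm_command", "body": {"commands": [{"ax": 0,"ay": 0,"az": 2,"dx": -1.2,"dy": 1.1,"dz": 1,"gripper": 1},{"ax": 0,"ay": 0,"az": 4,"dx": -2.6,"dy": 2.2,"dz": 2.5,"gripper": 1},{"ax": 0,"ay": 0,"az": 5.5,"dx": -3.5,"dy": 3.1,"dz": 4,"gripper": 1},{"ax": 0,"ay": 0,"az": 5.5,"dx": -3.7,"dy": 3.3,"dz": 6,"gripper": 1},{"ax": 0,"ay": 0,"az": 5.5,"dx": -3.7,"dy": 3.3,"dz": 8,"gripper": 1},{"ax": 0,"ay": 0,"az": 5.5,"dx": -3.7,"dy": 3.3,"dz": 10,"gripper": 1},{"ax": 0,"ay": 0,"az": 5.5,"dx": -3.7,"dy": 3.3,"dz": 12,"gripper": 1},{"ax": 0,"ay": 0,"az": 5.5,"dx": -3.7,"dy": 3.3,"dz": 13.2,"gripper": 1},{"ax": 0,"ay": 0,"az": 5.5,"dx": -3.7,"dy": 3.3,"dz": 13.7,"gripper": 1},{"ax": 0,"ay": 0,"az": 5.5,"dx": -3.7,"dy": 3.3,"dz": 13.7,"gripper": 1}]}}

```text
clock: 2.85
tcp_pos: [587.2, 105.7, 54.2]
tool_rot: [[0.256, 0.967, -0.0], [0.967, -0.256, -0.0], [-0.0, -0.0, -1.0]]
contact_force: [-0.2, -0.3, 1.2]
gripper_width: 1.001
finger_force: 0.0
```

```bash
python3 -c "
from h import *
show([587.5,101.3,54])
i=manip.get_image('side')['frame'][75:180,180:285,::-1];j=manip.get_image('top')['frame'][145:250,120:225,::-1]
cv2.imwrite('pics/g1.png',np.hstack([cv2.resize(x,(400,400),interpolation=cv2.INTER_CUBIC) for x in(i,j)]))"
```

```text
t 2.85 tcp [587.2 105.7  54.2] F [-0.2 -0.3  1.2] w 1.001 ff 0.0 y ang -14.9 z [-0. -0. -1.]
shift cm [-0.42  0.15  0.02]
```

View pics/g1.png

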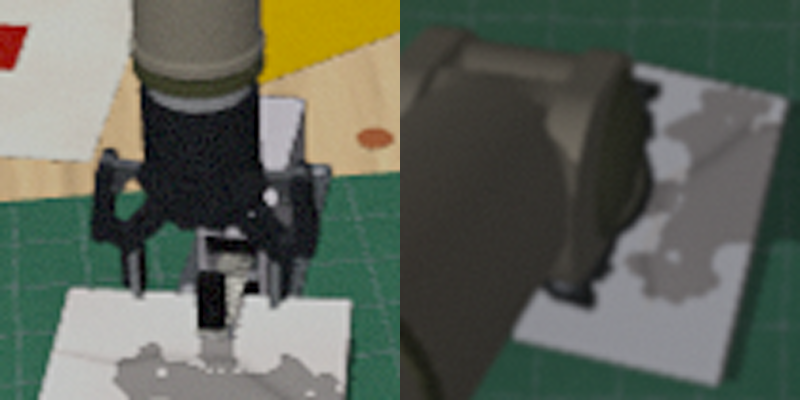

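The fingers straddle the tab: finger tips are at crop x 137 and 277, and the tab at about 211. I'll shift 4 mm outward and close.

Request:
{"method": "arm_command", "body": {"commands": [{"ax": 0,"ay": 0,"az": 0,"dx": -0.4,"dy": 0.1,"dz": 0,"gripper": 1},{"ax": 0,"ay": 0,"az": 0,"dx": -0.4,"dy": 0.1,"dz": 0,"gripper": 0},{"ax": 0,"ay": 0,"az": 0,"dx": -0.4,"dy": 0.1,"dz": 0,"gripper": 0},{"ax": 0,"ay": 0,"az": 0,"dx": -0.4,"dy": 0.1,"dz": 0,"gripper": 0},{"ax": 0,"ay": 0,"az": 0,"dx": -0.4,"dy": 0.1,"dz": 0,"gripper": 0},{"ax": 0,"ay": 0,"az": 0,"dx": -0.4,"dy": 0.1,"dz": 0,"gripper": 0},{"ax": 0,"ay": 0,"az": 0,"dx": -0.4,"dy": 0.1,"dz": 0,"gripper": 0},{"ax": 0,"ay": 0,"az": 0,"dx": -0.4,"dy": 0.1,"dz": 0,"gripper": 0}]}}

```text
clock: 3.95
tcp_pos: [588.7, 101.2, 54.7]
tool_rot: [[0.257, 0.966, 0.003], [0.966, -0.257, -0.0], [0.0, 0.003, -1.0]]
contact_force: [5.1, -1.8, 1.3]
gripper_width: 0.221
finger_force: 59.0
```

Request:
{"method": "arm_command", "body": {"commands": [{"ax": 0,"ay": 0,"az": 0,"dx": -0.4,"dy": 0.1,"dz": -0.2,"gripper": 0},{"ax": 0,"ay": 0,"az": 0,"dx": -1,"dy": 0.1,"dz": -0.4,"gripper": 0},{"ax": 0,"ay": 0,"az": 0,"dx": -1.8,"dy": 0.1,"dz": -0.5,"gripper": 0},{"ax": 0,"ay": 0,"az": 0,"dx": -2.6,"dy": 0.1,"dz": -0.5,"gripper": 0},{"ax": 0,"ay": 0,"az": 0,"dx": -3.4,"dy": 0.1,"dz": -0.5,"gripper": 0},{"ax": 0,"ay": 0,"az": 0,"dx": -4.2,"dy": 0.1,"dz": -0.5,"gripper": 0},{"ax": 0,"ay": 0,"az": 0,"dx": -5,"dy": 0.1,"dz": -0.5,"gripper": 0},{"ax": 0,"ay": 0,"az": 0,"dx": -5,"dy": 0.1,"dz": -0.5,"gripper": 0}]}}

```text
clock: 4.95
tcp_pos: [575.2, 53.8, 59.3]
tool_rot: [[0.256, 0.967, -0.0], [0.967, -0.256, 0.001], [0.001, -0.0, -1.0]]
contact_force: [1.8, 4.2, 0.6]
gripper_width: 0.223
finger_force: 59.8
```

```bash
python3 -c "
from h import *
show()
i=manip.get_image('side')['frame'][75:180,180:285,::-1]
cv2.imwrite('pics/g2.png',cv2.resize(i,(500,500),interpolation=cv2.INTER_CUBIC))"
```

```text
t 4.95 tcp [575.2  53.8  59.3] F [1.8 4.2 0.6] w 0.223 ff 59.8 y ang -14.8 z [-0.     0.001 -1.   ]
```

View pics/g2.png

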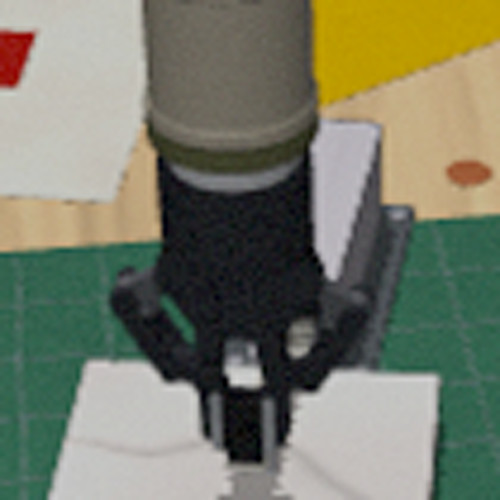

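The grip holds. The pull reads about 4.5 N along the blade, the slab's corner has not moved, and the tab is 49 mm out. I'll pull past the edge.

Request:
{"method": "arm_command", "body": {"commands": [{"ax": 0,"ay": 0,"az": 0,"dx": -0.6,"dy": 0,"dz": 0,"gripper": 0},{"ax": 0,"ay": 0,"az": 0,"dx": -1.4,"dy": 0,"dz": 0,"gripper": 0},{"ax": 0,"ay": 0,"az": 0,"dx": -2.2,"dy": 0,"dz": 0,"gripper": 0},{"ax": 0,"ay": 0,"az": 0,"dx": -3,"dy": 0,"dz": 0,"gripper": 0},{"ax": 0,"ay": 0,"az": 0,"dx": -3.8,"dy": 0,"dz": 0,"gripper": 0},{"ax": 0,"ay": 0,"az": 0,"dx": -4.6,"dy": 0,"dz": 0,"gripper": 0},{"ax": 0,"ay": 0,"az": 0,"dx": -5.4,"dy": 0,"dz": 0,"gripper": 0},{"ax": 0,"ay": 0,"az": 0,"dx": -6.1,"dy": 0,"dz": 0,"gripper": 0},{"ax": 0,"ay": 0,"az": 0,"dx": -6.1,"dy": 0,"dz": 0,"gripper": 0}]}}

```text
clock: 6.12
tcp_pos: [559.1, -5.2, 59.2]
tool_rot: [[0.256, 0.967, -0.001], [0.967, -0.256, 0.001], [0.001, -0.001, -1.0]]
contact_force: [-0.7, 5.4, -0.2]
gripper_width: 0.221
finger_force: 59.7
```

```bash
python3 -c "
from h import *
show()
i=manip.get_image('side')['frame'][95:200,180:285,::-1]
cv2.imwrite('pics/g3.png',cv2.resize(i,(600,600),interpolation=cv2.INTER_CUBIC))"
```

```text
t 6.125 tcp [559.1  -5.2  59.2] F [-0.7  5.4 -0.2] w 0.221 ff 59.7 y ang -14.8 z [-0.001  0.001 -1.   ]
```

View pics/g3.png

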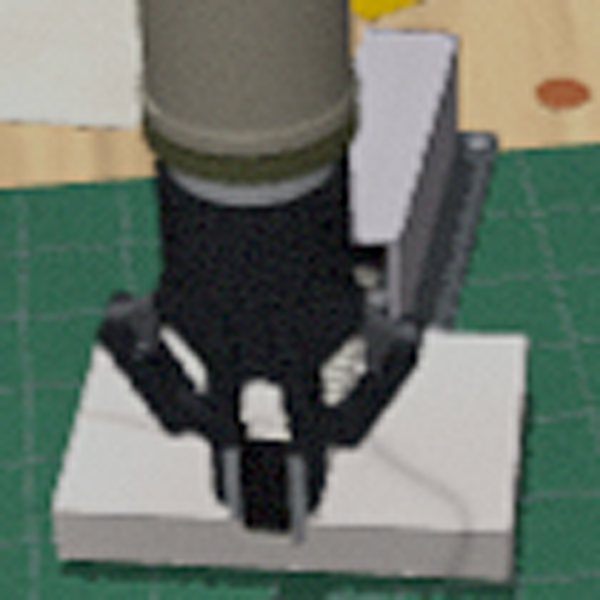

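The tab is now over the far edge, with its bottom at crop pixel (268,530), just outside the edge line. I'll lower it in stages.

Request:
{"method": "arm_command", "body": {"commands": [{"ax": 0,"ay": 0,"az": 0,"dx": 0,"dy": 0,"dz": 0.2,"gripper": 0},{"ax": 0,"ay": 0,"az": 0,"dx": 0,"dy": 0,"dz": 0.4,"gripper": 0},{"ax": 0,"ay": 0,"az": 0,"dx": 0,"dy": 0,"dz": 0.6,"gripper": 0},{"ax": 0,"ay": 0,"az": 0,"dx": 0,"dy": 0,"dz": 0.8,"gripper": 0},{"ax": 0,"ay": 0,"az": 0,"dx": 0,"dy": 0,"dz": 0.8,"gripper": 0}]}}

```text
clock: 6.8
tcp_pos: [559.5, -5.9, 51.1]
tool_rot: [[0.256, 0.967, -0.0], [0.967, -0.256, 0.0], [-0.0, -0.0, -1.0]]
contact_force: [-0.6, 5.0, 0.4]
gripper_width: 0.217
finger_force: 59.9
```

No upward force at 3 mm below the resting height, so the claw is clear of the top. I'll lower further.

Request:
{"method": "arm_command", "body": {"commands": [{"ax": 0,"ay": 0,"az": 0,"dx": 0,"dy": 0,"dz": 0.2,"gripper": 0},{"ax": 0,"ay": 0,"az": 0,"dx": 0,"dy": 0,"dz": 0.4,"gripper": 0},{"ax": 0,"ay": 0,"az": 0,"dx": 0,"dy": 0,"dz": 0.6,"gripper": 0},{"ax": 0,"ay": 0,"az": 0,"dx": 0,"dy": 0,"dz": 0.7,"gripper": 0},{"ax": 0,"ay": 0,"az": 0,"dx": 0,"dy": 0,"dz": 0.7,"gripper": 0}]}}

```text
clock: 7.42
tcp_pos: [559.5, -6.0, 44.2]
tool_rot: [[0.256, 0.967, -0.0], [0.967, -0.256, -0.0], [-0.0, -0.0, -1.0]]
contact_force: [-1.0, 4.6, 0.9]
gripper_width: 0.225
finger_force: 60.0
```

Request:
{"method": "arm_command", "body": {"commands": [{"ax": 0,"ay": 0,"az": 0,"dx": 0.2,"dy": 0,"dz": 0,"gripper": 0},{"ax": 0,"ay": 0,"az": 0,"dx": 0.4,"dy": 0,"dz": 0,"gripper": 0},{"ax": 0,"ay": 0,"az": 0,"dx": 0.6,"dy": 0,"dz": 0,"gripper": 0},{"ax": 0,"ay": 0,"az": 0,"dx": 0.6,"dy": 0,"dz": 0,"gripper": 0}]}}

```text
clock: 7.92
tcp_pos: [561.3, 0.3, 44.3]
tool_rot: [[0.256, 0.967, 0.0], [0.967, -0.256, 0.0], [0.0, 0.0, -1.0]]
contact_force: [0.4, 4.7, 0.9]
gripper_width: 0.224
finger_force: 60.0
```

Request:
{"method": "arm_command", "body": {"commands": [{"ax": 0,"ay": 0,"az": 0,"dx": 0.1,"dy": 0,"dz": 0,"gripper": 0},{"ax": 0,"ay": 0,"az": 0,"dx": 0.2,"dy": 0,"dz": 0,"gripper": 0},{"ax": 0,"ay": 0,"az": 0,"dx": 0.2,"dy": 0,"dz": 0,"gripper": 0}]}}

```text
clock: 8.3
tcp_pos: [561.8, 2.0, 44.3]
tool_rot: [[0.256, 0.967, 0.0], [0.967, -0.256, 0.0], [0.0, 0.0, -1.0]]
contact_force: [-0.2, 5.6, -0.0]
gripper_width: 0.224
finger_force: 60.0
```

Request:
{"method": "arm_command", "body": {"commands": [{"ax": 0,"ay": 0,"az": 0,"dx": 0.1,"dy": 0,"dz": 0,"gripper": 0},{"ax": 0,"ay": 0,"az": 0,"dx": 0.2,"dy": 0,"dz": 0,"gripper": 0},{"ax": 0,"ay": 0,"az": 0,"dx": 0.2,"dy": 0,"dz": 0,"gripper": 0}]}}

```text
clock: 8.68
tcp_pos: [562.3, 3.9, 44.3]
tool_rot: [[0.256, 0.967, 0.0], [0.967, -0.256, 0.0], [0.0, 0.0, -1.0]]
contact_force: [-0.7, 5.2, 0.2]
gripper_width: 0.225
finger_force: 60.0
```

Request:
{"method": "arm_command", "body": {"commands": [{"ax": 0,"ay": 0,"az": 0,"dx": 0.1,"dy": 0,"dz": 0,"gripper": 0},{"ax": 0,"ay": 0,"az": 0,"dx": 0.2,"dy": 0,"dz": 0,"gripper": 0},{"ax": 0,"ay": 0,"az": 0,"dx": 0.2,"dy": 0,"dz": 0,"gripper": 0}]}}

```text
clock: 9.05
tcp_pos: [562.6, 5.3, 44.3]
tool_rot: [[0.257, 0.967, -0.0], [0.967, -0.257, -0.0], [-0.0, 0.0, -1.0]]
contact_force: [-0.5, 2.6, 1.3]
gripper_width: 0.222
finger_force: 60.1
```

The force has fallen from 5.2 to 2.6 N, so the claw is bearing on the edge. I'll release here.

Request:
{"method": "arm_command", "body": {"commands": [{"ax": 0,"ay": 0,"az": 0,"dx": 0,"dy": 0,"dz": 0,"gripper": 0.3},{"ax": 0,"ay": 0,"az": 0,"dx": 0,"dy": 0,"dz": 0,"gripper": 0.6},{"ax": 0,"ay": 0,"az": 0,"dx": 0,"dy": 0,"dz": 0,"gripper": 0.8},{"ax": 0,"ay": 0,"az": 0,"dx": 0,"dy": 0,"dz": 0,"gripper": 0.8},{"ax": 0,"ay": 0,"az": 0,"dx": 0,"dy": 0,"dz": 0,"gripper": 0.8},{"ax": 0,"ay": 0,"az": 0,"dx": 0,"dy": 0,"dz": -1,"gripper": 0.8},{"ax": 0,"ay": 0,"az": 0,"dx": 0,"dy": 0,"dz": -3,"gripper": 0.8},{"ax": 0,"ay": 0,"az": 0,"dx": 0,"dy": 0,"dz": -6,"gripper": 0.8},{"ax": 0,"ay": 0,"az": 0,"dx": 0,"dy": 0,"dz": -10,"gripper": 0.8},{"ax": 0,"ay": 0,"az": 0,"dx": 0,"dy": 0,"dz": -14,"gripper": 0.8},{"ax": 0,"ay": 0,"az": 0,"dx": 0,"dy": 0,"dz": -16,"gripper": 0.8},{"ax": 0,"ay": 0,"az": 0,"dx": 0,"dy": 0,"dz": -16,"gripper": 0.8}]}}

```text
clock: 10.55
tcp_pos: [563.4, 5.7, 206.3]
tool_rot: [[0.256, 0.967, 0.004], [0.967, -0.256, 0.001], [0.002, 0.003, -1.0]]
contact_force: [-0.7, 0.0, 0.1]
gripper_width: 0.802
finger_force: 0.0
```

```bash
python3 -c "
from h import *
show()
i=manip.get_image('side')['frame'][95:200,180:285,::-1]
cv2.imwrite('pics/g4.png',cv2.resize(i,(600,600),interpolation=cv2.INTER_CUBIC))"
```

```text
t 10.55 tcp [563.4   5.7 206.3] F [-0.7  0.   0.1] w 0.802 ff 0.0 y ang -14.8 z [ 0.004  0.001 -1.   ]
```

View pics/g4.png

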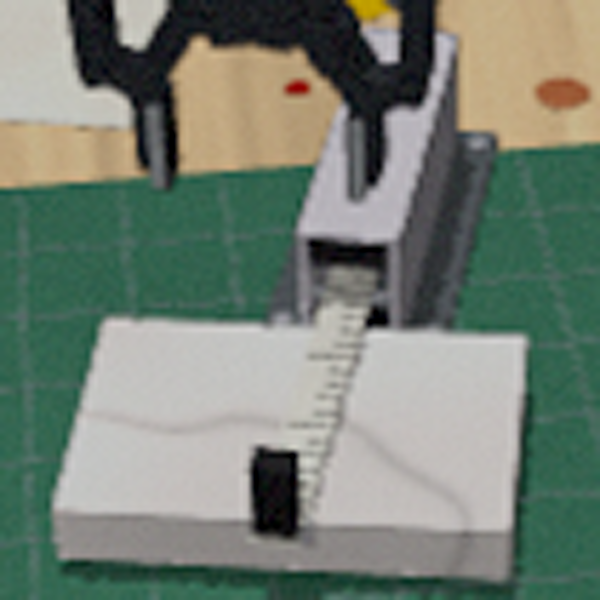

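```bash
python3 - <<'E'
from h import *
u=np.array([-.26,-.966,0]);E=np.array([565.5,19,0])
q=lambda n,X:(lambda w:(w[:2]/w[2]))(P(n)@np.r_[X,1])
for name,c,b in(('hooked',E,30),('ontop',E-3*u,42)):
    for l,a,z in(('bottom outer',19,b+3),('top outer',19,b+43),('top inner',5,b+43)):
        X=c+a*u;X[2]=z;p=q('side',X);print(name,l,((p-[180,95])*600/105).round())
i=manip.get_image('side')['frame'][165:200,210:250,::-1];j=manip.get_image('top')['frame'][145:250,120:225,::-1]
cv2.imwrite('pics/g5.png',np.hstack([cv2.resize(i,(400,400),interpolation=cv2.INTER_CUBIC),cv2.resize(j,(400,400),interpolation=cv2.INTER_CUBIC)]))
show()
E
```

```text
hooked bottom outer [272. 541.]
hooked top outer [268. 469.]
hooked top inner [274. 448.]
ontop bottom outer [272. 515.]
ontop top outer [268. 442.]
ontop top inner [274. 421.]
t 10.7 tcp [562.1   5.8 203.7] F [ 0.3  0.3 -0.8] w 0.802 ff 0.0 y ang -14.8 z [-0.001 -0.    -1.   ]
```

View pics/g5.png

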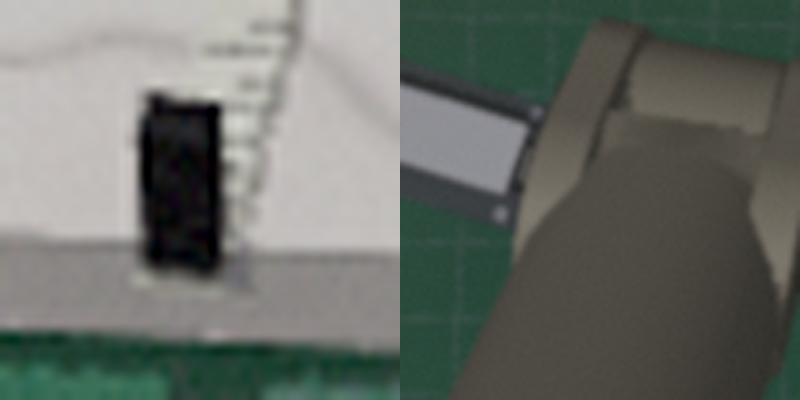

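The tab spans rows 448 to 535. The hooked prediction is 448 to 541 and the on-top prediction 421 to 515, so the claw is hooked. The slab has not moved and the arm is clear.

```bash
python3 -c "
from cell import manip
print(manip.hand_in())"
```

```text
the job is handed in; nothing more can be done
None
```

I hooked the claw over the slab's far edge, released it and handed the job in at about 10.7 s; the camera check fits a hooked claw and an unmoved slab, but the hand-in returned no verdict.

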